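# Stow the yerba scoop under its sprung cover

## Task

Put the long-handled wooden scoop away in its bay, gently and without gripping or lifting anything: press the long white pad of the sprung cover down with one fingertip and keep it down so the cover stays up, while the other fingertip pushes the upright tab at the end of the scoop's handle until the scoop is fully home against the end stop under the cover. Then take the fingers away so the cover springs shut behind the scoop's bowl (the handle stays outside), and leave the mate, cup, canister and bombilla where they stand.

Things in the scene. Friction and masses are not known exactly. Their poses are not given: they have to be found in the camera images.
- bay: Stainless scoop bay fixed on the table; lengths in mm. Origin on the table, below the cover's hinge line, on the channel's centreline; +x is the push direction, away from the robot, +y left. Base plate 6 thick, x -180 to 155, y -40 to 105. Channel floor at z 6, guide rails with inner faces at y +-27, tops at z 16; bay walls from x 80, tops at z 46. Hinge posts at x 0, y 38 and 98, z 36.
- bay_stop (a point): Middle of the end stop's face, where the channel ends: x 146, y 0, z 26 of the bay.
- cover (a joint): Angle (rad) of the sprung cover, a rigid white plastic rocker hinged on a line along the bay's y at x 0, z 24. 0 = shut, up to 0.5 as its pad is pressed. The spring shuts it when let go; it takes about 2.5 N on the pad 140 mm from the hinge, 8 N at 45 mm. The scoop's bowl passes under the lip from about 0.30. Pushing the bowl against the shut lip does not open it.
- cover_pad (a point): Point on the top of the cover's pad, mid-width, 140 mm from the hinge. The pad is a flat strip on the robot's side of the hinge, bay y 45 to 91, 20 to 170 mm from the hinge line, its top in line with it. Shut, it rises towards the robot by 0.42 rad (end 93 high); at cover 0.42 it is level at z 24, so a fingertip at that height can slide along it to +x and the cover stays up.
- cover_lip (a point): Middle of the lower edge of the cover's front lip over the channel; shut, at x 80, y 0, z 18 of the bay. Lip 4 thick, y -39 to 91, 36 high; a clear hood behind it covers the bay. Pad and lip are one rigid piece: pad down, lip up.
- scoop: Loose wooden scoop, 110 to 225 g, 175 mm long, lying in the channel, bowl towards the bay. Origin on its underside at the robot-side face of the upright tab; +x along the handle to the bowl. Tab 8 thick, 40 wide, 38 high; handle 24 wide, 6 thick; bowl an open box 50 x 50, 34 high, x 125 to 175. Starts with its origin at x -130 to -106 of the bay; fully home at x -29, handle outside.
- scoop_nose (a point): Front end of the scoop's bowl, on its underside (x 175 of the scoop). Fully home it is at x 146, z 6 of the bay.
- mate: Carved wooden mate gourd, 82 across, 92 high, standing right of the bay; origin under its centre. Leave alone.
- cup: White ceramic mug, 76 across, 85 high, left of the bay; origin under its centre. Leave alone.
- canister: White plastic canister with grey lid, 90 across, 130 high, farther right of the bay; origin under its centre. Leave alone.
- bombilla: Thin curved steel drinking straw, 195 long, 8 high, lying left of the bay; origin under its straight part. Leave alone.
Not all that is in view belongs to the job. There is more than one size of the scoop; the one meant has the size given above.

How it is judged (in metres and radians):
On the way, in this order (a step that is already met when the one before it is completed fails the run):
1. a finger holds the cover up while the scoop's bowl is still in front of it (value of joint cover above 0.3 rad and contact force between the fingers and cover above 0.4 N and x of scoop_nose in the frame of bay below 0.08 m), for 0.1 s.
2. with a finger still holding the cover up, the scoop is pushed under it (value of joint cover above 0.25 rad and contact force between the fingers and cover above 0.4 N and x of scoop_nose in the frame of bay above 0.115 m), for 0.05 s.
At the end, for the whole second after the job is handed in: The cover is shut (under 0.04 rad), and the scoop lies still and flat in the channel with its nose within 8 mm of the end stop (value of joint cover below 0.04 rad and x of scoop_nose in the frame of bay above 0.138 m and y of scoop_nose in the frame of bay between -0.008 and 0.008 m and angle between the x axis of scoop and the x axis of bay, either way round below 0.1 rad and height (world z) of each of scoop, scoop_nose below 0.012 m and linear speed of scoop below 0.02 m/s); the robot touches nothing.
It fails at once if the scoop is lifted or tipped (height (world z) of any of scoop, scoop_nose above 0.022 m or angle between scoop's own z axis and vertical above 0.2 rad).
It fails at once if the scoop is gripped or rammed (contact force between the fingers and scoop above 40 N).
It fails at once if the cover is gripped or forced (contact force between the fingers and cover above 40 N).
It fails at once if the mate, cup, canister or bombilla is shoved or knocked over (distance of any of mate, cup, canister, bombilla from where it was at the start of the episode above 0.02 m or angle between any of mate, cup, canister's own z axis and vertical above 0.4 rad).
It also fails if it takes over 42 s, if anything falls off the work surface, if the arm or the gripper's body presses on something with over 40 N, if the wrist force passes 120 N, or if a joint passes its speed limit or range.

## Robot

A 7-joint arm with a two-finger parallel gripper is mounted at the origin on the work surface. World frame = base frame: x ahead of the robot, y to its left, z up, the work surface at z = 0. Lengths are in m, angles in degrees, forces in N, time in s.
With the tool pointing down it reaches from about 0.4 to 0.875 m from the base axis. Payload 19.3 kg.
Tool frame: the origin (TCP) lies at the very end of the fingers, on their centre line; the grasp point (between the pads) lies 19 mm behind it; y points along the fingers, z is the direction in which the jaws open and shut, and the axes are right-handed (so a half turn about y gives the same grasp; the last joint's range is limited). The gripper opens to 85 mm and grips with 20 to 120 N. Pads are 22 mm wide; open, the fingers measure 114 mm over their backs; the gripper's body (76 mm by 85 mm) begins 54 mm behind the grasp point. The pads swing forward as they close: fully open they stand 13 mm farther back than shut.
Start: joints at [-75.642, 29.874, -2.08, 91.645, 1.215, 58.505, -6.463], TCP at [0.197, 0.593, 0.231] pointing down, gripper open.
Joint ranges: [-166.77, 166.77], [-17.47, 122.26], [-85.68, 81.53], [9.62, 139.38], [-72.42, 252.41], [9.2, 110.78], [-144.41, 144.41]. Speed limits (degrees/s): [108.29, 108.29, 136.94, 136.94, 172.46, 172.46, 172.46].

## Interface

Orientations are given as a 3x3 rotation matrix whose columns are the frame's x, y, z axes.
In Python, from bench import r gives the robot as it stands. The module is installed in compiled form; this text tells all that it offers.
- The arm moves only by the tool jog_arm, never from a script. Its argument "targets" is a list that holds one entry, the list of rows, each a list of 7 numbers: the shift along the tool's x, y, z in mm, then the turn, a rotation vector about the tool's x, y, z in rad, then the closure, from -1 (fully open) to 1 (shut). A call has 1 to 12 rows; each row shifts and turns the commanded pose from where the row before left it, along the tool's axes as they then stand; what a row does not reach is not made up. A row lasts 1/12 s, in which the tool goes at most 41.7 mm and 7.16 degrees, less where a joint would pass 70% of its speed; a pose out of reach is approached as far as the arm can. A call is refused whole if a number of a shift passes 41.7 or a number of a turn 0.125, either way. A call with a gripper value outside its range is refused whole. The fingers move at their own pace and stop on an object; the grip force is fixed at half the most. Time passes only in rows, so rows that do not move let the fingers close. It gives the time, the measured TCP pose, the force and the opening at its end, in the units of the state.
- r.state(): the state, without advancing time (a new reading comes with each control period).
- r.get_image(name): name is "scene" or "top" or "wrist"; returns a dict with "img" (420x560x3 uint8, red, green, blue), "depth" (420x560 float32, m along the optical axis (not along the pixel's ray), 0 where there is no reading), "camera_matrix" (3x3 intrinsics, pixels), "k1" (the pictures are not rectified: a ray, as slopes to the right and down, at radius r is drawn at 1 + k1 r^2 times it, then the intrinsics apply), "R" (3x3) and "t" (3): a world point X has camera coordinates R X + t; the wrist camera has in their place "tool_from_camera" (4x4, takes a point from camera to tool coordinates, whose origin is the TCP and whose axes are the tool frame's). Camera axes: x right, y down, z forward; pixel columns grow to the right and rows downward; lengths in m; the calibration is good to about 2 mm. A picture is of the moment at which its call begins: read the wrist's pose just before it.
- r.job_done(): hands the job in, once; it reports no verdict.
Trained networks look in the newest picture that a camera, given by its name, has taken for a name from the list of things; names that differ only in an ending like _2 or _b are one class to them, and where a whole thing is asked for, a point or a joint stands for the part that bears it (a point fixed in the world has none). Each returns a list of dicts, best first, with "score" (0 to 1); they miss things now and then, are a little off and sometimes report something else, mostly with a low value. They report only what shows in the picture. A call takes as long as a camera call. They do not tell look-alikes from the thing itself.
- r.find_in(query, camera): "point" ([x, y, z] in m, in world coordinates, good to about 4 mm: the middle of the surface that is visible of it).
- r.pinpoint(query, camera): "point" ([x, y, z] in m, in world coordinates, good to about 4 mm: a listed point, or the origin of a listed thing).
The state is a dict: "time": time; "joint_pos": joint angles; "dq": joint speeds; "joint_torque": joint torques, N m; "position": TCP position; "ee_rot": TCP orientation; "force": force on the tool from outside, world axes, zero at the start; "wrist_torque": the same for the moment, N m; "finger_gap": opening from 0.0 (shut) to 1.0 (fully open).
Only numpy, scipy, OpenCV 4.12 (cv2) and the standard library are available. Lean on these libraries where they do the work, as an engineer would, in place of code of your own. Each camera call takes 0.05 s, during which the arm holds its last target.

## Working session

There is one attempt and no reset: what is moved stays moved. The work goes in short steps, Python scripts to look and compute and a tool call to move; the robot and the scene stay as the last step left them, time stands still between calls to the robot, and variables do not carry over. Pictures are saved under pics/ and viewed, and the job is handed in when it is done.

Besides the shell and the picture viewer there is one more tool, called after ">>>" as name(argument=value, ...), one argument or row to a line, values as JSON. jog_arm: Moves the arm, as the interface text tells. Its arguments: {"type":"object","properties":{"targets":{"type":"array","items":{"type":"array","items":{"type":"array","items":{"type":"number"}}}}},"required":["targets"]}

```bash
mkdir -p pics
cat > h.py <<'E'
import numpy as np, cv2
from bench import r
def snap(cam,fn):
    d=r.get_image(cam); cv2.imwrite('pics/'+fn+'.png',d['img'][:,:,::-1]); return d
def pose():
    s=r.state(); return np.array(s['position']),np.array(s['ee_rot'])
def px2w(d,u,v,z=None):
    K=np.array(d['camera_matrix']);R=np.array(d['R']);t=np.array(d['t'])
    p=np.array([(u-K[0,2])/K[0,0],(v-K[1,2])/K[1,1]]);q=p.copy()
    for _ in range(20): q=p/(1+d['k1']*(q@q))
    ray=np.array([q[0],q[1],1])
    if z is None: return R.T@(ray*d['depth'][int(round(v)),int(round(u))]-t)
    c=-R.T@t; w=R.T@ray
    return c+w*(z-c[2])/w[2]
def w2px(d,X):
    K=np.array(d['camera_matrix']);R=np.array(d['R']);t=np.array(d['t'])
    c=R@np.array(X)+t; q=c[:2]/c[2]; q=q*(1+d['k1']*(q@q))
    return K[0,0]*q[0]+K[0,2],K[1,1]*q[1]+K[1,2]
E
python3 - <<'E'
from h import *
np.set_printoptions(precision=4,suppress=True)
s=r.state(); print(s['time'],s['position'],s['ee_rot'],s['finger_gap'],s['force'])
for c in('scene','top'):
    snap(c,c+'0')
    for q in('bay','bay_stop','cover_pad','cover_lip','scoop','scoop_nose','mate','cup','canister','bombilla'):
        print(c,q,[(np.round(x['point'],3).tolist(),round(x['score'],2)) for x in r.pinpoint(q,c)][:4])
print(r.state()['time'])
E
```

```text
0.0 [0.197  0.5928 0.2307] [[ 0.949  -0.0003  0.3153]
 [-0.3153 -0.0011  0.949 ]
 [ 0.0001 -1.     -0.0011]] 1.0026235068370482 [-0.1051  0.0702 -0.6036]
scene bay [([0.644, -0.038, -0.002], 0.91)]
scene bay_stop [([0.782, -0.076, 0.024], 0.65)]
scene cover_pad [([0.541, 0.066, 0.081], 0.74)]
scene cover_lip [([0.721, -0.063, 0.022], 0.81), ([0.658, -0.225, 0.0], 0.3)]
scene scoop [([0.3, 0.096, 0.002], 0.66), ([0.522, -0.003, 0.006], 0.57), ([0.285, 0.405, -0.003], 0.57), ([0.641, -0.037, -0.006], 0.3)]
scene scoop_nose [([0.688, -0.05, 0.003], 0.86), ([0.376, -0.003, -0.004], 0.75), ([0.403, 0.21, 0.003], 0.72)]
scene mate [([0.656, -0.226, -0.004], 0.65)]
scene cup [([0.791, 0.127, 0.003], 0.7)]
scene canister [([0.481, -0.271, 0.001], 0.92)]
scene bombilla [([0.63, 0.2, -0.001], 0.77)]
top bay [([0.639, -0.037, 0.002], 0.55)]
top bay_stop [([0.78, -0.081, 0.029], 0.69)]
top cover_pad [([0.535, 0.061, 0.08], 0.62)]
top cover_lip [([0.716, -0.063, 0.018], 0.62)]
top scoop [([0.3, 0.102, 0.001], 0.87), ([0.285, 0.404, 0.003], 0.68), ([0.522, -0.002, 0.006], 0.56)]
top scoop_nose [([0.379, -0.005, 0.001], 0.97), ([0.405, 0.208, -0.0], 0.81), ([0.685, -0.052, 0.0], 0.79)]
top mate [([0.659, -0.222, -0.003], 0.7)]
top cup [([0.796, 0.129, -0.001], 0.77)]
top canister [([0.486, -0.273, 0.004], 0.62)]
top bombilla [([0.715, -0.063, 0.019], 0.73), ([0.628, 0.202, 0.003], 0.71)]
1.1
```

View pics/scene0.png

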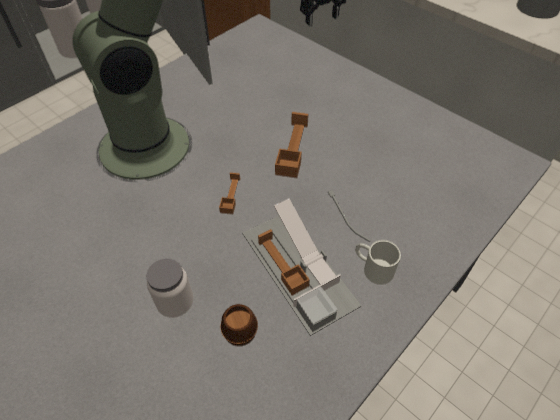

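View pics/top0.png

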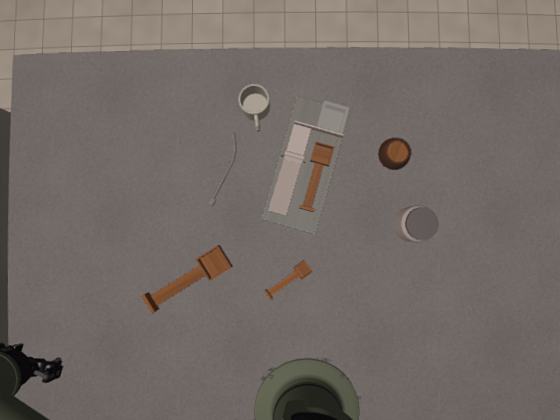

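The start view shows three scoops: a small one, a large one, and the right-sized one in the bay channel (tab at top-view px ~(308,208), bowl at ~(321,153)). I'll fit the bay pose and overlay the model on both pictures to check it.

```bash
cat >> h.py <<'E'
def b2w(P,o,yaw):
    c,s=np.cos(yaw),np.sin(yaw); P=np.asarray(P,float)
    return np.array([o[0]+c*P[0]-s*P[1],o[1]+s*P[0]+c*P[1],P[2]])
E
python3 - <<'E'
from h import *
from scipy.optimize import least_squares
np.set_printoptions(precision=4,suppress=True)
c42,s42=np.cos(.42),np.sin(.42)
M=[([0,0],(.644,-.038)),([0,0],(.639,-.037)),([.146,0],(.782,-.076)),([.146,0],(.780,-.081)),([-.14*c42,.068],(.541,.066)),([-.14*c42,.068],(.535,.061)),([.08,0],(.721,-.063)),([.08,0],(.716,-.063))]
f=lambda p:np.concatenate([b2w([*m[0],0],p,p[2])[:2]-m[1] for m in M])
s=least_squares(f,[.64,-.04,-.28]);p=s.x;print(p,np.degrees(p[2]),s.fun.reshape(-1,2)*1000)
c,sn=np.cos(p[2]),np.sin(p[2])
for q in((.522,-.0025),(.6865,-.051)):
    d=np.array(q)-p[:2];print('scoop',c*d[0]+sn*d[1],-sn*d[0]+c*d[1])
for cam in('scene','top'):
    d=r.get_image(cam); im=d['img'][:,:,::-1].copy();S=3 if cam=='top' else 3
    im=cv2.resize(im,None,fx=S,fy=S,interpolation=cv2.INTER_CUBIC)
    def poly(P,col):
        q=np.array([w2px(d,b2w(x,p,p[2])) for x in P]);cv2.polylines(im,[np.int32((q+.5)*S)],True,col,1)
    poly([(-.18,-.04,.006),(.155,-.04,.006),(.155,.105,.006),(-.18,.105,.006)],(0,255,0))
    poly([(-.17*c42,.045,.024+.17*s42),(-.17*c42,.091,.024+.17*s42),(-.02*c42,.091,.024+.02*s42),(-.02*c42,.045,.024+.02*s42)],(255,0,0))
    poly([(.08,-.039,.054),(.08,.091,.054),(.084,.091,.054),(.084,-.039,.054)],(0,0,255))
    for o in(-.124,):
        poly([(o,-.02,.044),(o+.008,-.02,.044),(o+.008,.02,.044),(o,.02,.044)],(0,255,255))
        poly([(o+.125,-.025,.04),(o+.175,-.025,.04),(o+.175,.025,.04),(o+.125,.025,.04)],(0,255,255))
    u,v=np.int32(np.array(w2px(d,b2w([-.03,.03,.03],p,p[2])))*S)
    cv2.imwrite(f'pics/ov_{cam}.png',im[max(0,v-290):v+290,max(0,u-350):u+350])
E
```

```text
[ 0.6414 -0.0382 -0.2882] -16.510739358882997 [[-2.6113 -0.1993]
 [ 2.3887 -1.1993]
 [-0.6313 -3.6918]
 [ 1.3687  1.3082]
 [-2.8475 -2.6739]
 [ 3.1525  2.3261]
 [-2.9099  2.065 ]
 [ 2.0901  2.065 ]]
scoop -0.12461150543235666 0.00029764614384000104
scoop 0.04688904134132032 0.0005475587882240087
```

View pics/ov_top.png

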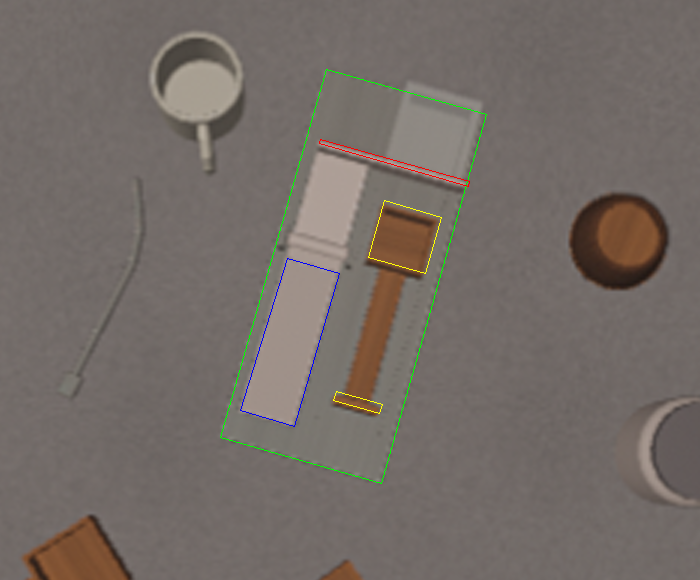

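View pics/ov_scene.png

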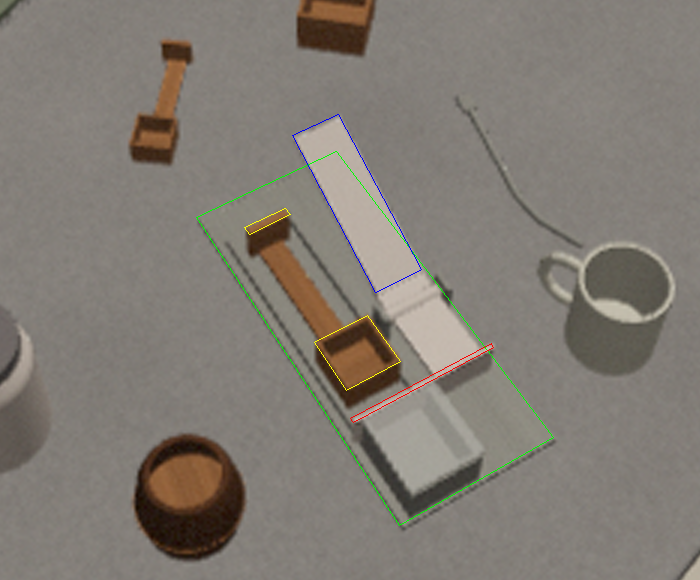

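The fit matches both views within a few mm: the pad, lip, scoop and baseplate outlines all coincide. The scoop origin is at bay x ≈ -0.125. Next I'll compute the move to hover.

```bash
cat >> h.py <<'E'
from scipy.spatial.transform import Rotation as Ro
O=np.array([.6414,-.0382,-.2882])
def goal(bx,by,z):
    p,R=pose(); c,s=np.cos(O[2]),np.sin(O[2])
    Rg=np.array([[c,0,-s],[s,0,c],[0,-1,0]])
    t=b2w([bx,by,z],O,O[2])
    print('shift mm',np.round(R.T@(t-p)*1000,1),'turn',np.round(Ro.from_matrix(R.T@Rg).as_rotvec(),4))
def where():
    s=r.state();p=np.array(s['position']);c,sn=np.cos(O[2]),np.sin(O[2]);d=p-[O[0],O[1],0]
    f=np.array(s['force'])
    print('t',round(s['time'],2),'bay mm',np.round(np.array([c*d[0]+sn*d[1],-sn*d[0]+c*d[1],p[2]])*1000,1),'gap',round(s['finger_gap'],3),'F bay',np.round([c*f[0]+sn*f[1],-sn*f[0]+c*f[1],f[2]],2))
E
python3 - <<'E'
from h import *
goal(-.150,.034,.15);where()
E
```

```text
shift mm [ 469.7   81.3 -429.9] turn [-0.     -0.0326  0.    ]
t 1.2 bay mm [-605.4  479.   231.3] gap 1.003 F bay [ 0.32  0.57 -0.1 ]
```

>>> jog_arm(
  targets=[
    [[20,2,-18,0,0,0,-0.26],[23.5,4,-21.5,0,0,0,-0.26],[23.5,4,-21.5,0,0,0,-0.26],[23.5,4,-21.5,0,0,0,-0.26],[23.5,4,-21.5,0,0,0,-0.26],[23.5,4,-21.5,0,0,0,-0.26],[23.5,4,-21.5,0,0,0,-0.26],[23.5,4,-21.5,0,0,0,-0.26],[23.5,4,-21.5,0,0,0,-0.26],[23.5,4,-21.5,0,0,0,-0.26]],
  ],
)

```text
time: 2.03
position: [0.3506, 0.3181, 0.1933]
ee_rot: [[0.949, 0.0, 0.315], [-0.315, 0.0, 0.949], [0.0, -1.0, 0.0]]
force: [0.5, 0.6, 0.2]
finger_gap: 0.633
```

>>> jog_arm(
  targets=[
    [[23.5,4,-21.5,0,0,0,-0.26],[23.5,4,-21.5,0,0,0,-0.26],[23.5,4,-21.5,0,0,0,-0.26],[23.5,4,-21.5,0,0,0,-0.26],[23.5,4,-21.5,0,0,0,-0.26],[23.5,4,-21.5,0,0,0,-0.26],[23.5,4,-21.5,0,0,0,-0.26],[23.5,4,-21.5,0,0,0,-0.26],[23.5,4,-21.5,0,0,0,-0.26],[23.5,4,-21.5,0,0,0,-0.26],[0,0,0,0,-0.033,0,-0.26],[0,0,0,0,0,0,-0.26]],
  ],
)

```text
time: 3.03
position: [0.5057, 0.0396, 0.1531]
ee_rot: [[0.958, -0.0, 0.285], [-0.285, -0.0, 0.958], [-0.0, -1.0, -0.0]]
force: [-0.1, 0.6, 1.0]
finger_gap: 0.629
```

Run:
```python
from h import *
where();goal(-.150,.034,.11)
snap('scene','s1');snap('wrist','w1')
```

```text
t 3.03 bay mm [-152.3   36.   153.1] gap 0.629 F bay [-0.32  0.55  0.99]
shift mm [ 2.3 43.1 -2. ] turn [ 0.0004 -0.001  -0.0001]
```

View pics/s1.png

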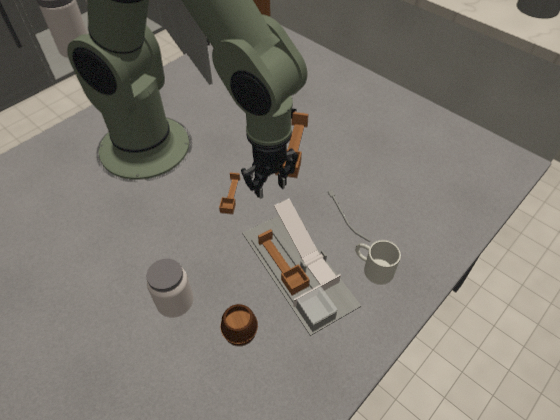

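View pics/w1.png

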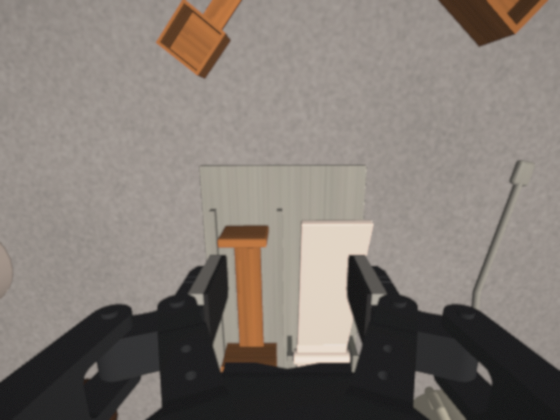

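Run:
```python
from h import *
np.set_printoptions(precision=1,suppress=True)
d=r.get_image('wrist');T=np.array(d['tool_from_camera']);K=np.array(d['camera_matrix'])
P,R=pose()
def tl(u,v):
    p=np.array([(u-K[0,2])/K[0,0],(v-K[1,2])/K[1,1]]);q=p.copy()
    for _ in range(20): q=p/(1+d['k1']*(q@q))
    z=d['depth'][v,u]; return (T@np.array([q[0]*z,q[1]*z,z,1]))[:3]
c,s=np.cos(O[2]),np.sin(O[2])
for n,u,v in[('tipL',222,262),('tipL2',224,290),('tipLback',200,262),('tipR',352,262),('tipR',376,262),('fing',170,330),('fingR',405,330),('tab top near edge',245,230),('tabL',224,232),('tabR',266,232),('pad end',336,225),('pad L',305,226),('padR',366,226)]:
    t=tl(u,v); w=R@t+P; e=w-[O[0],O[1],0]
    print(n,t*1000,'bay',np.array([c*e[0]+s*e[1],-s*e[0]+c*e[1],w[2]])*1000)
```

```text
tipL [-10.2 -14.6 -26.7] bay [-163.7   11.6  167.9]
tipL2 [  3.  -14.  -26.6] bay [-150.6   11.7  167.4]
tipLback [ 66.2 153.4 -82.8] bay [-87.4 -44.4  -0.1]
tipR [-10.9 -16.1  26.7] bay [-164.6   65.   169.5]
tipR [ 65.9 153.2  85.1] bay [-87.8 123.5   0.2]
fing [-16.  -68.7 -29.5] bay [-169.6    8.7  222.1]
fingR [-17.1 -70.1  29.6] bay [-170.7   67.8  223.5]
tab top near edge [ 27.1 133.6 -36.2] bay [-126.5    2.2   19.7]
tabL [ 26.8 127.7 -53.3] bay [-126.8  -14.9   25.6]
tabR [ 26.9 128.1 -17.6] bay [-126.7   20.7   25.3]
pad end [-1.8 60.  31.2] bay [-155.4   69.5   93.4]
pad L [-1.3 59.6 11.6] bay [-154.9   49.8   93.8]
padR [-1.  60.6 50.4] bay [-154.6   88.7   92.8]
```

Geometry confirmed: the tab face is at bay x ≈ -126.5, the pad end is 93 mm high, and the fingers sit at y ≈ 3 and 69. I'll descend behind the tab and press the pad partway.

>>> jog_arm(
  targets=[
    [[5,15,-1,0,0,0,-0.26],[0,20,0,0,0,0,-0.26],[0,20,0,0,0,0,-0.26],[0,10,0,0,0,0,-0.26],[0,10,0,0,0,0,-0.26],[0,10,0,0,0,0,-0.26],[0,10,0,0,0,0,-0.26],[0,10,0,0,0,0,-0.26],[0,8,0,0,0,0,-0.26],[0,6,0,0,0,0,-0.26],[0,4,0,0,0,0,-0.26],[0,0,0,0,0,0,-0.26]],
  ],
)

```text
time: 4.18
position: [0.5096, 0.0388, 0.0296]
ee_rot: [[0.959, -0.001, 0.284], [-0.284, -0.0, 0.959], [-0.001, -1.0, -0.0]]
force: [-0.8, 0.9, 2.8]
finger_gap: 0.63
```

```bash
cat >> h.py <<'E'
def wl(pts):
    d=r.get_image('wrist');T=np.array(d['tool_from_camera']);K=np.array(d['camera_matrix']);P,R=pose()
    c,s=np.cos(O[2]),np.sin(O[2])
    vs,us=np.mgrid[0:420,0:560].astype(float)
    p=np.stack([(us-K[0,2])/K[0,0],(vs-K[1,2])/K[1,1]],-1);q=p.copy()
    for _ in range(15): q=p/(1+d['k1']*(q**2).sum(-1,keepdims=True))
    z=d['depth'];C=np.stack([q[...,0]*z,q[...,1]*z,z],-1)
    W=(C@T[:3,:3].T+T[:3,3])@R.T+P-[O[0],O[1],0]
    B=np.stack([c*W[...,0]+s*W[...,1],-s*W[...,0]+c*W[...,1],W[...,2]],-1)*1000
    return d,B
E
python3 - <<'E'
from h import *
where()
snap('scene','s2');d=snap('wrist','w2')
d=r.get_image('scene');im=cv2.resize(d['img'][130:330,180:400,::-1],None,fx=3,fy=3,interpolation=cv2.INTER_CUBIC);cv2.imwrite('pics/s2c.png',im)
E
```

```text
t 4.18 bay mm [-148.3   36.4   29.6] gap 0.63 F bay [-0.98  0.64  2.8 ]
```

View pics/s2c.png

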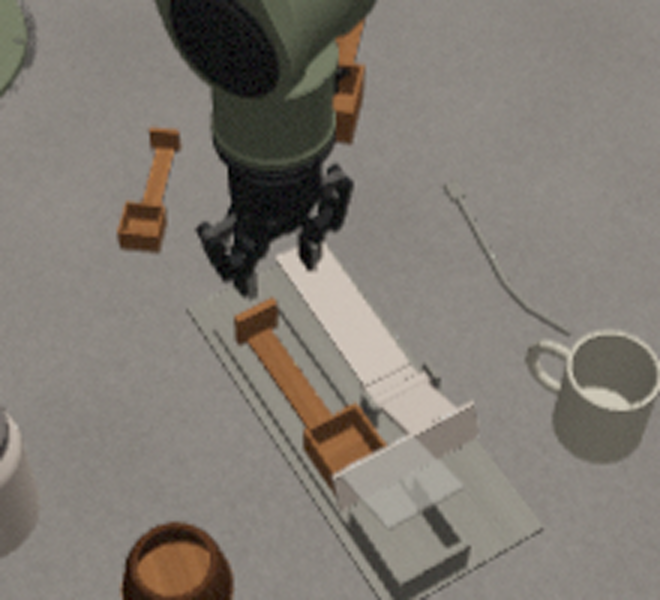

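View pics/w2.png

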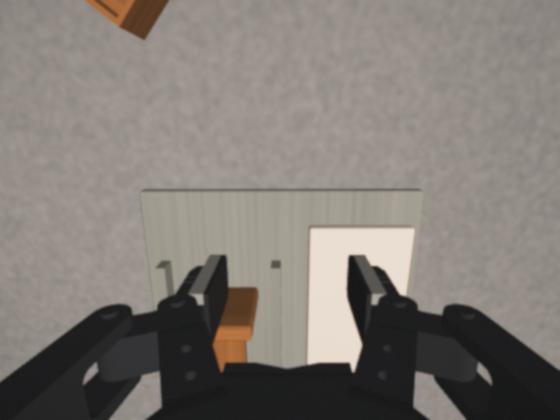

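Run:
```python
from h import *
d,B=wl(0)
np.set_printoptions(precision=1,suppress=True)
for u,v in[(330,232),(330,250),(330,300),(330,350),(400,232),(400,250),(240,320),(250,295),(276,265),(290,300)]: print(u,v,B[v,u])
p=B[232:350:6,315:340].reshape(-1,3);k=np.polyfit(p[:,0],p[:,2],1);print('slope',k,'hinge z',np.polyval(k,0),'cover',.42+np.arctan(k[0]),'z at -159,-137',np.polyval(k,[-159,-137]))
```

```text
330 232 [-167.7   55.3   35. ]
330 250 [-159.1   55.7   34.5]
330 300 [-133.7   56.7   33.6]
330 350 [-103.8   58.2   30.6]
400 232 [-168.4   85.1   36.9]
400 250 [-159.1   86.7   34.4]
240 320 [-127.5   15.4   40.4]
250 295 [-127.    17.5   17.6]
276 265 [-141.9   31.    13.2]
290 300 [-117.4   38.4    6.1]
slope [-0.2  1.6] hinge z 1.6250129496922483 cover 0.18969387350173483 z at -159,-137 [38.9 33.7]
```

The cover is at ~0.35 rad and the fingertips are ~4.8 mm above the TCP. I'll go down 9 mm more so the pad is level, then start pushing.

>>> jog_arm(
  targets=[
    [[0,4,0,0,0,0,-0.26],[0,5,0,0,0,0,-0.26],[0,0,0,0,0,0,-0.26],[0,0,0,0,0,0,-0.26],[3,0,0,0,0,0,-0.26],[3,0,0,0,0,0,-0.26],[3,0,0,0,0,0,-0.26],[4,0,0,0,0,0,-0.26],[4,0,0,0,0,0,-0.26],[4,0,0,0,0,0,-0.26],[4,0,0,0,0,0,-0.26],[0,0,0,0,0,0,-0.26]],
  ],
)

```text
time: 5.38
position: [0.5348, 0.0314, 0.0214]
ee_rot: [[0.959, 0.001, 0.284], [-0.284, -0.0, 0.959], [0.001, -1.0, 0.0]]
force: [1.0, -0.9, 2.6]
finger_gap: 0.626
```

Run:
```python
from h import *
where()
d=r.get_image('scene');im=cv2.resize(d['img'][130:330,180:400,::-1],None,fx=3,fy=3,interpolation=cv2.INTER_CUBIC);cv2.imwrite('pics/s3c.png',im)
d,B=wl(0);cv2.imwrite('pics/w3.png',d['img'][:,:,::-1])
np.set_printoptions(precision=1,suppress=True)
for u,v in[(330,200),(330,250),(330,300),(330,340),(240,320),(250,295)]: print(u,v,B[v,u])
```

```text
t 5.38 bay mm [-122.    36.4   21.4] gap 0.626 F bay [ 1.25 -0.57  2.62]
330 200 [-156.1   54.9   25.4]
330 250 [-133.4   55.7   25.6]
330 300 [-108.2   56.6   25. ]
330 340 [-86.9  57.4  25.5]
240 320 [-109.5   17.3   42.9]
250 295 [-110.    19.4   23.6]
```

View pics/s3c.png

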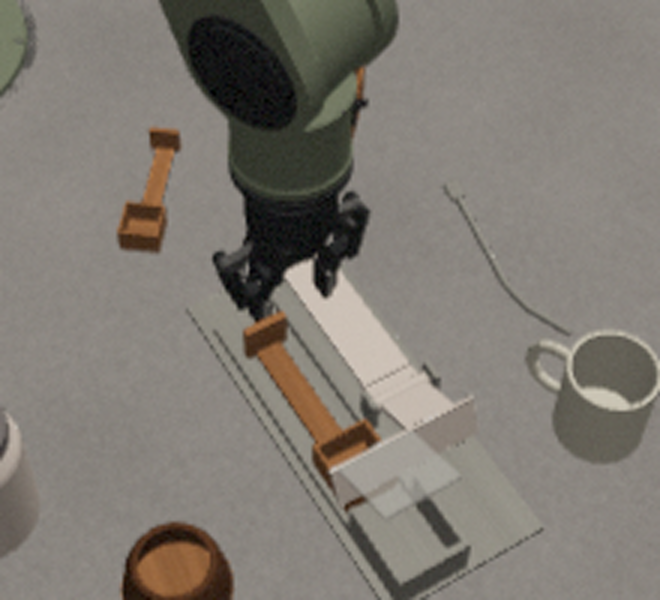

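The pad is level at z ≈ 25.4 (cover ~0.41), and the tab face is moving with the finger at bay x -110. Continuing the push.

>>> jog_arm(
  targets=[
    [[5,0,0,0,0,0,-0.26],[5,0,0,0,0,0,-0.26],[5,0,0,0,0,0,-0.26],[5,0,0,0,0,0,-0.26],[5,0,0,0,0,0,-0.26],[5,0,0,0,0,0,-0.26],[5,0,0,0,0,0,-0.26],[5,0,0,0,0,0,-0.26],[5,0,0,0,0,0,-0.26],[5,0,0,0,0,0,-0.26],[5,0,0,0,0,0,-0.26],[5,0,0,0,0,0,-0.26]],
  ],
)

```text
time: 6.48
position: [0.5915, 0.0147, 0.0213]
ee_rot: [[0.959, -0.001, 0.284], [-0.284, 0.0, 0.959], [-0.001, -1.0, -0.0]]
force: [-6.1, 1.4, 6.2]
finger_gap: 0.632
```

Run:
```python
from h import *
where()
d=r.get_image('scene');im=cv2.resize(d['img'][130:330,180:400,::-1],None,fx=3,fy=3,interpolation=cv2.INTER_CUBIC);cv2.imwrite('pics/s4c.png',im)
d,B=wl(0);cv2.imwrite('pics/w4.png',d['img'][:,:,::-1])
np.set_printoptions(precision=1,suppress=True)
for u,v in[(330,150),(330,200),(330,250),(330,300),(240,320),(250,295)]: print(u,v,B[v,u])
```

```text
t 6.48 bay mm [-62.8  36.5  21.3] gap 0.632 F bay [-6.26 -0.41  6.21]
330 150 [-117.    54.    26.3]
330 200 [-95.9  54.9  25.3]
330 250 [-73.3  55.6  25.8]
330 300 [-48.   56.7  24.9]
240 320 [-49.7  17.4  43.4]
250 295 [-50.2  19.5  24.2]
```

View pics/s4c.png

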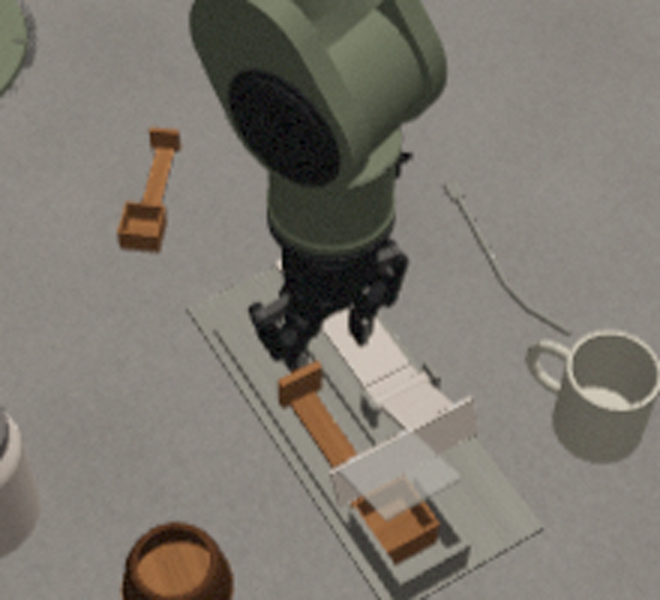

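The bowl is under the raised cover, with the nose at ~125 mm, so there's about 21 mm left. Slowing down.

>>> jog_arm(
  targets=[
    [[4,0,0,0,0,0,-0.26],[4,0,0,0,0,0,-0.26],[3,0,0,0,0,0,-0.26],[3,0,0,0,0,0,-0.26],[2,0,0,0,0,0,-0.26],[1,0,0,0,0,0,-0.26],[0,0,0,0,0,0,-0.26]],
  ],
)

```text
time: 7.17
position: [0.6079, 0.0099, 0.0213]
ee_rot: [[0.959, -0.0, 0.284], [-0.284, 0.0, 0.959], [-0.0, -1.0, 0.0]]
force: [-4.9, 1.1, 8.3]
finger_gap: 0.63
```

Run:
```python
from h import *
where()
d,B=wl(0)
np.set_printoptions(precision=1,suppress=True)
for u,v in[(330,150),(330,250),(330,300),(240,320),(250,295)]: print(u,v,B[v,u])
```

```text
t 7.17 bay mm [-45.8  36.6  21.3] gap 0.63 F bay [-4.97 -0.36  8.28]
330 150 [-100.7   54.1   25.7]
330 250 [-56.8  55.8  25. ]
330 300 [-31.3  56.8  23.9]
240 320 [-33.3  17.4  43. ]
250 295 [-34.2  19.6  24.5]
```

>>> jog_arm(
  targets=[
    [[1,0,0,0,0,0,-0.26],[1,0,0,0,0,0,-0.26],[1,0,0,0,0,0,-0.26],[0,0,0,0,0,0,-0.26]],
  ],
)

```text
time: 7.55
position: [0.6107, 0.0091, 0.0214]
ee_rot: [[0.959, -0.0, 0.284], [-0.284, 0.0, 0.959], [-0.0, -1.0, 0.0]]
force: [-5.1, 2.0, 8.1]
finger_gap: 0.627
```

>>> jog_arm(
  targets=[
    [[1,0,0,0,0,0,-0.26],[0,0,0,0,0,0,-0.26]],
  ],
)

```text
time: 7.72
position: [0.6115, 0.0088, 0.0214]
ee_rot: [[0.959, -0.001, 0.284], [-0.284, 0.0, 0.959], [-0.001, -1.0, 0.0]]
force: [-4.9, 1.9, 8.0]
finger_gap: 0.632
```

>>> jog_arm(
  targets=[
    [[1,0,0,0,0,0,-0.26],[0,0,0,0,0,0,-0.26]],
  ],
)

```text
time: 7.88
position: [0.6125, 0.0085, 0.0213]
ee_rot: [[0.959, -0.001, 0.284], [-0.284, 0.0, 0.959], [-0.001, -1.0, 0.0]]
force: [-5.5, 1.9, 7.8]
finger_gap: 0.63
```

>>> jog_arm(
  targets=[
    [[1,0,0,0,0,0,-0.26],[0,0,0,0,0,0,-0.26]],
  ],
)

```text
time: 8.05
position: [0.6132, 0.0084, 0.0213]
ee_rot: [[0.959, -0.001, 0.284], [-0.284, 0.0, 0.959], [-0.001, -1.0, -0.0]]
force: [-6.9, 2.2, 9.7]
finger_gap: 0.627
```

Run:
```python
from h import *
where()
d=r.get_image('scene');im=cv2.resize(d['img'][180:330,230:390,::-1],None,fx=4,fy=4,interpolation=cv2.INTER_CUBIC);cv2.imwrite('pics/s5c.png',im)
d,B=wl(0)
np.set_printoptions(precision=1,suppress=True)
for u,v in[(240,320),(250,295)]: print(u,v,B[v,u])
```

```text
t 8.05 bay mm [-40.2  36.6  21.3] gap 0.627 F bay [-7.27  0.14  9.71]
240 320 [-27.6  17.5  42.9]
250 295 [-29.1  19.8  25.3]
```

View pics/s5c.png

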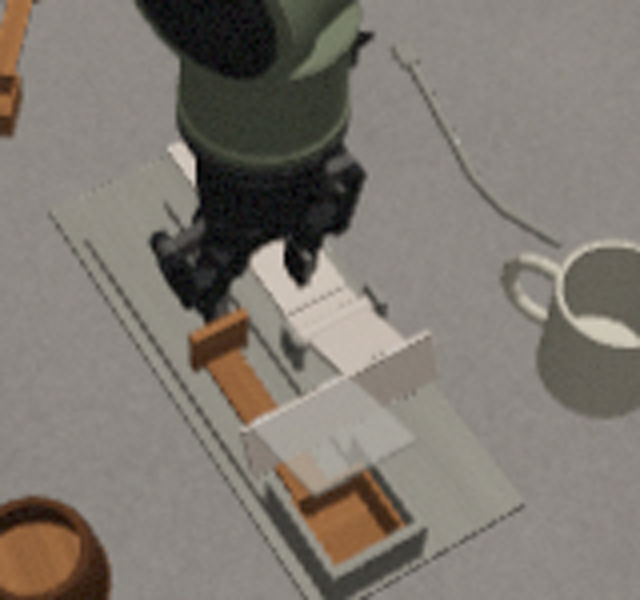

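>>> jog_arm(
  targets=[
    [[1,0,0,0,0,0,-0.26],[0,0,0,0,0,0,-0.26]],
  ],
)

```text
time: 8.32
position: [0.6133, 0.0083, 0.0213]
ee_rot: [[0.959, -0.003, 0.284], [-0.284, 0.001, 0.959], [-0.003, -1.0, -0.0]]
force: [-13.0, 3.7, 13.6]
finger_gap: 0.63
```

>>> jog_arm(
  targets=[
    [[1,0,0,0,0,0,-0.26],[0,0,0,0,0,0,-0.26]],
  ],
)

```text
time: 8.48
position: [0.6133, 0.0082, 0.0211]
ee_rot: [[0.959, -0.005, 0.284], [-0.284, 0.001, 0.959], [-0.005, -1.0, -0.001]]
force: [-18.2, 5.7, 18.3]
finger_gap: 0.628
```

The TCP has stalled while the force rises, so the scoop is against the stop. I'll back off along the pad and then lift.

>>> jog_arm(
  targets=[
    [[-2,0,0,0,0,0,-0.26],[-3,0,0,0,0,0,-0.26],[-4,0,0,0,0,0,-0.26],[-6,0,0,0,0,0,-0.26],[0,0,0,0,0,0,-0.26]],
  ],
)

```text
time: 8.9
position: [0.6022, 0.0116, 0.022]
ee_rot: [[0.959, 0.003, 0.284], [-0.284, -0.0, 0.959], [0.003, -1.0, 0.001]]
force: [1.4, -1.0, 6.3]
finger_gap: 0.628
```

Run:
```python
from h import *
where()
d,B=wl(0);cv2.imwrite('pics/w6.png',d['img'][:,:,::-1])
np.set_printoptions(precision=1,suppress=True)
for u,v in[(240,330),(245,320),(250,310),(250,300),(250,295)]: print(u,v,B[v,u])
```

```text
t 8.9 bay mm [-51.8  36.6  22. ] gap 0.628 F bay [ 1.66 -0.57  6.28]
240 330 [-29.2  16.1  36.1]
245 320 [-29.2  17.4  28.5]
250 310 [-29.3  18.9  20.4]
250 300 [-29.1  17.9  10.9]
250 295 [-29.4  17.5   6.5]
```

View pics/w6.png

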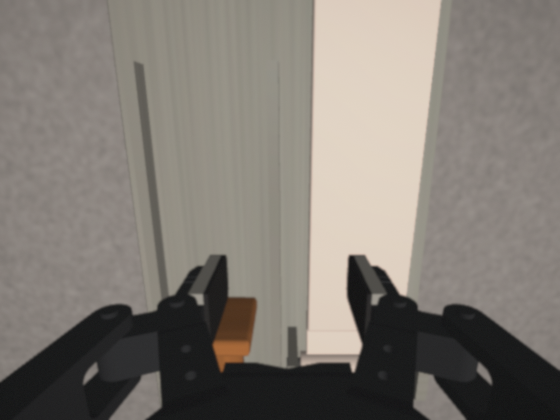

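The tab face is at bay x -29, which is home, and the finger is clear of it. Lifting so the cover shuts.

>>> jog_arm(
  targets=[
    [[0,-4,0,0,0,0,-0.26],[0,-4,0,0,0,0,-0.26],[0,-4,0,0,0,0,-0.26],[0,-4,0,0,0,0,-0.26],[0,-4,0,0,0,0,-0.26],[0,-6,0,0,0,0,-0.26],[0,-10,0,0,0,0,-0.26],[0,-20,0,0,0,0,-0.26],[0,-30,0,0,0,0,-0.26],[0,-30,0,0,0,0,-0.26],[0,-30,0,0,0,0,-0.26],[0,0,0,0,0,0,-0.26]],
  ],
)

```text
time: 9.95
position: [0.6025, 0.012, 0.1731]
ee_rot: [[0.959, 0.006, 0.284], [-0.284, 0.001, 0.959], [0.005, -1.0, 0.002]]
force: [0.4, 0.3, 0.1]
finger_gap: 0.631
```

>>> jog_arm(
  targets=[
    [[-30,-10,0,0,0,0,-0.26],[-30,-10,0,0,0,0,-0.26],[-30,0,0,0,0,0,-0.26],[-30,0,0,0,0,0,-0.26],[-20,0,0,0,0,0,-0.26],[0,0,0,0,0,0,-0.26]],
  ],
)

```text
time: 10.45
position: [0.4627, 0.0526, 0.1876]
ee_rot: [[0.959, -0.003, 0.282], [-0.282, 0.0, 0.959], [-0.003, -1.0, -0.001]]
force: [1.2, 0.9, 1.1]
finger_gap: 0.634
```

Run:
```python
from h import *
where()
c42,s42=np.cos(.42),np.sin(.42);p=O
for q in('scoop','scoop_nose','cover_pad','cover_lip','mate','cup','canister','bombilla'):
    for cam in('scene','top'):
        r.get_image(cam)
        print(q,cam,[(np.round(x['point'],3).tolist(),round(x['score'],2)) for x in r.pinpoint(q,cam)][:3])
d=r.get_image('scene');S=4
im=cv2.resize(d['img'][:,:,::-1],None,fx=S,fy=S,interpolation=cv2.INTER_CUBIC)
def poly(P,col):
    q=np.array([w2px(d,b2w(x,p,p[2])) for x in P]);cv2.polylines(im,[np.int32((q+.5)*S)],True,col,1)
poly([(-.17*c42,.045,.024+.17*s42),(-.17*c42,.091,.024+.17*s42),(-.02*c42,.091,.024+.02*s42),(-.02*c42,.045,.024+.02*s42)],(255,0,0))
poly([(.08,-.039,.054),(.08,.091,.054),(.084,.091,.054),(.084,-.039,.054)],(0,0,255))
o=-.029
poly([(o,-.02,.044),(o+.008,-.02,.044),(o+.008,.02,.044),(o,.02,.044)],(0,255,255))
poly([(o+.125,-.025,.04),(o+.175,-.025,.04),(o+.175,.025,.04),(o+.125,.025,.04)],(0,255,255))
cv2.imwrite('pics/s7.png',im[720:1320,920:1600])
snap('scene','s7f')
```

```text
t 10.45 bay mm [-197.2   36.3  187.6] gap 0.634 F bay [0.87 1.21 1.11]
scoop scene [([0.285, 0.406, -0.002], 0.94), ([0.3, 0.094, 0.001], 0.79), ([0.615, -0.032, 0.006], 0.65)]
scoop top [([0.617, -0.028, 0.006], 0.9), ([0.286, 0.406, -0.001], 0.88)]
scoop_nose scene [([0.403, 0.207, 0.004], 0.69), ([0.375, -0.004, -0.004], 0.6), ([0.541, 0.066, 0.076], 0.25)]
scoop_nose top [([0.408, 0.211, 0.0], 0.56)]
cover_pad scene [([0.792, 0.128, 0.001], 0.72), ([0.54, 0.068, 0.078], 0.65)]
cover_pad top [([0.538, 0.062, 0.083], 0.63)]
cover_lip scene [([0.722, -0.065, 0.02], 0.98), ([0.782, -0.075, 0.023], 0.72)]
cover_lip top [([0.717, -0.059, 0.019], 0.75), ([0.612, -0.028, 0.002], 0.73)]
mate scene [([0.656, -0.229, -0.004], 0.83)]
mate top [([0.656, -0.225, -0.001], 0.67), ([0.796, 0.129, -0.002], 0.52)]
cup scene [([0.792, 0.128, 0.004], 0.9)]
cup top []
canister scene [([0.485, -0.271, 0.001], 0.91)]
canister top [([0.482, -0.272, 0.002], 0.83)]
bombilla scene [([0.628, 0.197, 0.002], 0.61)]
bombilla top [([0.628, 0.202, 0.002], 0.61)]
```

View pics/s7.png

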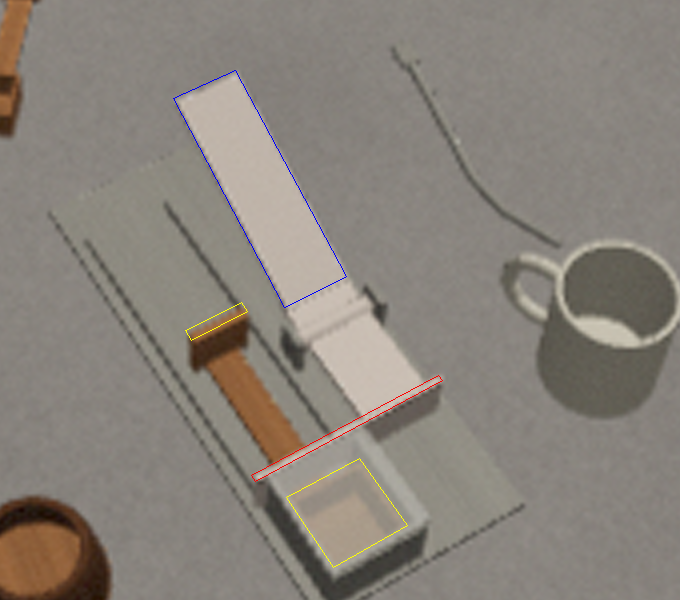

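View pics/s7f.png

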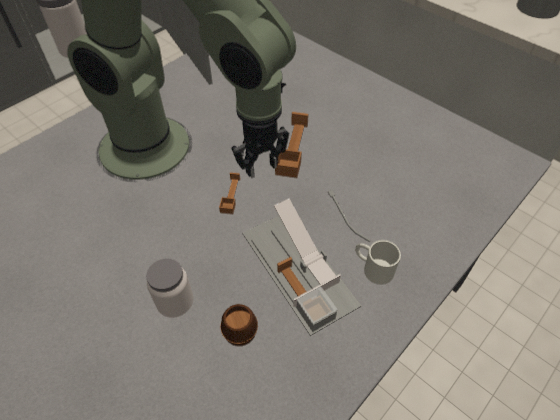

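Run:
```python
from h import *
where(); print(r.job_done())
```

```text
t 12.15 bay mm [-193.1   36.5  187.3] gap 0.629 F bay [-1.38  0.39  0.74]
the job is handed in; nothing more can be done
None
```

The scoop is home against the end stop, the cover has sprung shut behind its bowl, and I handed the job in at about 12.2 s. No verdict comes back, so this rests on my own checks.

**What I did:** One fingertip pressed the pad level, putting the cover at about 0.41 rad, and held it there. The other fingertip pushed the handle tab about 97 mm. At the stop the fingertips stopped moving and the push force rose to about 19 N. I then slid back off the tab, lifted clear and moved away.

**Last checks:**
- **Scoop:** The wrist camera's depth put the tab face at bay x -29 mm, exactly home, just before the lift. The detector afterwards gave about -27 mm, within its error.
- **Scoop nose:** The detector could not see it under the cover, and its low-score reports were of other things. The nose position rests on the tab reading and on the bowl outline matching the model in the scene picture.
- **Cover:** The pad and lip outlines match the shut position in the scene picture, and the detected points agree.
- **Other objects:** The mate, canister and bombilla were found within a few mm of their starting places in both views. The cup was found in the scene view but missed in the top one.
- **Robot:** The arm stands clear of everything; the residual force reading of 1–2 N is about what it showed in free air.

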